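Refit a hob control knob and turn the burner off

TASK

The gas hob has been cleaned with the supply shut off, and one control knob still lies with the washed burner caps while its valve stands part-way open. Push that knob onto the bare square spindle, its pointer set to suit the valve, feeling for the spindle and never forcing it, until the spring ball clicks in and the knob is fully home; then use it to turn the burner off as far as its stop, so that its pointer faces the same way as those of the other three, and let go without disturbing anything else.

Things in the scene. Friction and masses are not known exactly. Their poses are not given: they have to be found in the camera images.
- knob_grip (a point): The loose control knob (40 to 85 g), upright on the thin grey mat beside two flat black burner caps: a steel disc 40 mm wide, 24 mm tall, with a grip bar on top, 14 mm wide, 16 mm tall (40 mm overall). This point: on its axis, 20 mm above its underside; the bar starts 4 mm above it. x points along the bar to the pointer end, z up. Grip the bar's flat sides (across y).
- knob_nose (a point): Tip of the loose knob's pointer, 19.5 mm from its axis along its x, level with knob_grip. The grip bar is off centre: its pointer end reaches the rim, its tail stops 11.5 mm from the axis; a black line on top marks the pointer end. All four knobs are alike.
- knob_socket (a point): Centre of the mouth of the loose knob's socket, at its underside, on its axis. The socket is square with sharp edges, sides along the knob's x and y, 11.2 mm wide, 19 mm deep to its roof; the flat rim round the mouth is 8 mm wide. From 5.5 to 14.5 mm up, a groove round all four sides takes the spring ball.
- bezel: The control whose knob is missing: aluminium ring 37 mm wide round a black hole 26 mm wide, one of four 70 mm apart along the hob's right side. Origin: hole's centre, level with the plate (8 mm above the worktop); x points to the hob's far side, where pointers face when off; z up. Knob fully home: its underside 3.5 to 6.5 mm above the plate.
- hole (a point): Same point and axes as bezel. The valve's brass spindle stands up through this hole: 10 mm square, flat on top with sharp edges. IT IS NOT CENTRED: up to 4 mm off along x and along y, its top 22.5 to 25.5 mm above the plate, differently each time. To be found by feel: the socket must be within 1 mm of it to slip on; a rim pressed on the spindle's top just rests on it.
- spindle (a joint): Angle of the bare spindle (rad), 0 = off, at its stop, growing anticlockwise from above as the valve opens, to 1.75; starts at 0.4 to 1.15; turns stiffly (0.05 N m). Rightly fitted, the pointer stands at this angle from bezel's x, give or take 0.15 of play in the socket; the square would also take it quarter or half turns wrong. The spring ball is on the side where the pointer must face.
- valve (a joint): How far (m) the whole spindle is pushed in: it is sprung, sinks up to 2.5 mm when pressed (3 N to start, 5.5 N at its stop) and rises again on release, or as soon as the socket slips over it.
- ball (a joint): How far (m) the spring ball is pressed into the spindle: 0 = standing out 3.2 mm, its middle 9 mm below the spindle's top; 0.001 to 0.002 under the socket's wall; near 0 again once clicked into the groove. The socket meets the ball after 5 mm of free sliding, passes it at 6 to 10 N, then clicks home as its roof lands on the spindle's top, a hard stop.
- hob: The steel gas hob: plate 510 mm (x) by 580 mm (y), 8 mm thick, origin at the centre of its underside on the worktop, x to the far side, y to the left. The control column is 235 mm to the right (-y) of its centre, at x = -105, -35, 35 and 105 mm. Black iron pan supports begin 93 mm left of the control column and are 40 mm tall above the plate.
- mount1: Another control position, like bezel, whose knob is fitted (like the loose one, its top 45 mm above the plate). The origin is the centre of its hole, level with the plate.
- mount2: Another control position, like bezel, whose knob is fitted (like the loose one, its top 45 mm above the plate). The origin is the centre of its hole, level with the plate.
- mount3: Another control position, like bezel, whose knob is fitted (like the loose one, its top 45 mm above the plate). The origin is the centre of its hole, level with the plate.
- knob1 (a joint): Angle of the fitted knob at mount1 (rad, anticlockwise, 0 = off): to be left off.
- knob2 (a joint): Angle of the fitted knob at mount2 (rad, anticlockwise, 0 = off): to be left off.
- knob3 (a joint): Angle of the fitted knob at mount3 (rad, anticlockwise, 0 = off): to be left off.
- saucepan: Steel saucepan, 180 mm wide and 85 mm tall, long handle to the left, on the far left burner. Leave it.
- cap_big: Flat black burner cap, 74 mm across, 10 mm thick, on the drying mat. Leave it. Origin at its underside.
- cap_small: Flat black burner cap, 56 mm across, 10 mm thick, on the drying mat. Leave it. Origin at its underside.
- brush: Flat pastry brush with a wooden handle, 210 mm long, lying beyond the mat. Leave it.
- mug: White mug, 80 mm wide, 92 mm tall. Leave it.
- jar: Spice jar, 46 mm wide, 95 mm tall. Leave it.
- tin: Food tin, 72 mm wide, 108 mm tall. Leave it.
Mind the look-alikes: they are no part of the job. What is shaped like the part that bears knob_grip but green, orange or red is not meant.

How it is judged:
On the way, in this order (a step that is already met when the one before it is completed fails the run):
1. the knob is clicked onto the spindle: the ball sits in its groove, the knob fully down and upright (horizontal distance between knob_grip and bezel below 0.008 m and z of knob_grip in the frame of bezel below 0.0285 m and value of joint ball below 0.0006 m and angle between knob_grip's own z axis and vertical below 0.12 rad), for 0.1 s.
2. the burner is turned off with the knob on its spindle (horizontal distance between knob_grip and bezel below 0.008 m and value of joint spindle below 0.15 rad), for 0.1 s.
At the end, for the whole second after the job is handed in: Knob on the bare spindle: axis within 8 mm of the hole's centre, upright within 7 degrees, underside at most 8.5 mm above the plate, ball back out within 0.6 mm; spindle at rest within 0.15 rad of off; pointer tip over 12 mm to the far side of the hole's centre (all of step 2 and z of knob_grip in the frame of bezel below 0.0285 m and value of joint ball below 0.0006 m and angle between knob_grip's own z axis and vertical below 0.12 rad and x of knob_nose in the frame of bezel above 0.012 m and velocity of joint spindle below 0.1 rad/s); the robot touches nothing.
It fails at once if the knob is forced: more than 40 N between it and the control (spindle, ball, bezel) (contact force between knob and bezel above 40 N).
It fails at once if another control is turned by more than 0.2 rad (value of joint any of knob1, knob2, knob3 above 0.2 rad).
It fails at once if a bystander is moved by more than 30 mm (distance of any of saucepan, cap_big, cap_small, brush, mug, jar, tin from where it was at the start of the episode above 0.03 m).
It also fails if it takes over 64 s, if anything falls off the work surface, if the arm or the gripper's body presses on something with over 40 N, if the wrist force passes 120 N, or if a joint passes its speed limit or range.

ROBOT

A 6-joint arm with a two-finger parallel gripper is mounted at the origin on the work surface. World frame = base frame: x ahead of the robot, y to its left, z up, the work surface at z = 0. Lengths are in m, angles in rad, forces in N, time in s.
With the tool pointing down it reaches from about 0.4 to 0.825 m from the base axis. Payload 7 kg.
Tool frame: the origin (TCP) lies between the finger pads; the fingertips stand 22 mm ahead of it and the grasp point (between the pads) lies 3 mm ahead of it (arm.tip_reach is the distance from the TCP to the fingertips, in m); z points along the fingers, y is the line along which they close (so a half turn about z gives the same grasp; the last joint's range is limited). The gripper opens to 88 mm and grips with 3 to 60 N. Pads are 19 mm wide; open, the fingers measure 130 mm over their backs; the gripper's body (78 mm by 193 mm) begins 47 mm behind the grasp point.
Start: joints at [1.536, 0.359, 0.012, 0, -1.224, -0.288], TCP at [0.214, 0.64, 0.249] pointing down, gripper open.
Joint ranges: [-3.07, 3.07], [-1.43, 2.12], [-1.02, 1.25], [-3.03, 1.67], [-3.05, -0], [-3.03, 3.03]. Speed limits (rad/s): [2.39, 2.39, 3.01, 3.14, 3.14, 3.14].

INTERFACE

Orientations are given as [roll, pitch, yaw] about the fixed x, y, z axes, in that order (R = Rz(yaw) Ry(pitch) Rx(roll)).
In Python, from station import arm, viewer gives the robot as it stands. The module is installed in compiled form; this text tells all that it offers.
- The arm moves only by the tool apply_moves, never from a script. Its argument "commands" is a list that holds one entry, the list of rows, each a list of 5 numbers: the closure, from -1 (fully open) to 1 (shut), then the shift along the world's x, y, z as a fraction of full scale, then the turn about the world's z as a fraction of full scale. In form: [[[fingers, tx, ty, tz, yaw], ...]]. A call has 1 to 12 rows; each row shifts and turns the commanded pose from where the row before left it; what a row does not reach is not made up. Full scale, the value 1, is 20 cm for a shift and pi rad for a turn. A row lasts 1/10 s, in which the tool goes at most 50 mm and 8.59 degrees, less where a joint would pass 70% of its speed; a pose out of reach is approached as far as the arm can. A call with a number of a shift or a turn outside -1 to 1 is refused whole. A call with a gripper value outside its range is refused whole. The fingers move at their own pace and stop on an object; "force" is the grip in N (left out, the last holds). Time passes only in rows, so rows that do not move let the fingers close. It gives the time, the measured TCP pose, the force, the opening and the grip force at its end, in the units of the state.
- arm.get_state(): the state, without advancing time (a new reading comes with each control period).
- viewer.grab_frame(name): name is "scene" or "top" or "wrist"; returns a dict with "image" (400x640x3 uint8, blue, green, red), "mtx" (3x3 intrinsics, pixels), "rvec" (rotation vector, rad) and "tvec" (3), from world to camera coordinates, as OpenCV has them. Camera axes: x right, y down, z forward; pixel columns grow to the right and rows downward; lengths in m; the calibration is good to about 2 mm. A picture is of the moment at which its call begins. There is no depth.
- arm.job_done(): hands the job in; it is judged then, once.
The state is a dict: "t": time; "q": joint angles; "qd": joint speeds; "joint_efforts": joint torques, N m; "eef_pos": TCP position; "ee_rot": TCP orientation; "force": force on the tool from outside, world axes, zero at the start; "moment": the same for the moment, N m; "width": finger opening in m; "gripper_force": force on a finger pad.
Only numpy, scipy, OpenCV 4.12 (cv2) and the standard library are available. Lean on these libraries where they do the work, as an engineer would, in place of code of your own. Each camera call takes 0.05 s, during which the arm holds its last target. There are 200 camera calls.

## Working session

There is one attempt and no reset: what is moved stays moved. The work goes in short steps, Python scripts to look and compute and a tool call to move; the robot and the scene stay as the last step left them, time stands still between calls to the robot, and variables do not carry over. Pictures are saved under pics/ and viewed, at most 10 in all, crops included, and the job is handed in when it is done.

Besides the shell and the picture viewer there is one more tool, called after "Emit:" as name(argument=value, ...), one argument or row to a line, values as JSON. apply_moves: Moves the arm, as the interface text tells. Shift numbers are shares of 20 cm and turn numbers shares of pi rad, none past 1 either way. Its arguments: {"type":"object","properties":{"commands":{"type":"array","items":{"type":"array","items":{"type":"array","items":{"type":"number"}}}},"force":{"type":"number"}},"required":["commands"]}

```bash
mkdir -p pics; cat > h.py <<'E'
import numpy as np, cv2
from station import arm, viewer
def grab(n,f):
    d=viewer.grab_frame(n); cv2.imwrite('pics/'+f+'.png',d['image']); np.savez('pics/'+f+'.npz',**d); return d
def load(f): return dict(np.load('pics/'+f+'.npz'))
def ray(d,px,z):
    u=cv2.undistortPoints(np.array([[px]],float),d['mtx'],None)[0,0]
    R=cv2.Rodrigues(d['rvec'])[0]; t=d['tvec'].reshape(3)
    c=-R.T@t; v=R.T@np.array([u[0],u[1],1]); return c+v*(z-c[2])/v[2]
def proj(d,P):
    return cv2.projectPoints(np.array(P,float).reshape(-1,1,3),d['rvec'],d['tvec'],d['mtx'],None)[0][:,0]
E
python3 - <<'E'
from h import *
for n in ('top','scene','wrist'): d=grab(n,n+'0'); print(n,d['mtx'][0,0], -cv2.Rodrigues(d['rvec'])[0].T@d['tvec'].reshape(3))
a=cv2.imread('pics/top0.png');b=cv2.imread('pics/scene0.png')
print(arm.get_state())
E
```

```text
top 498.96529155849436 [ 0.34682515 -0.08925939  1.55157895]
scene 388.77305960466936 [ 1.42408098 -0.07152765  0.94960584]
wrist 287.6377480813671 [0.29227965 0.61310777 0.38298141]
{'t': 0.15, 'q': array([ 1.53611153e+00,  3.59250770e-01,  1.12624708e-02, -2.35952080e-04,
       -1.22408141e+00, -2.88093610e-01]), 'qd': array([-7.52640598e-06, -1.91700850e-03,  2.84238933e-03,  6.30790502e-05,
       -4.15124894e-04,  2.19903990e-04]), 'joint_efforts': array([-9.72376620e-04, -5.83272779e+01,  2.93291420e+01,  7.00123832e+00,
        8.78748077e-03, -1.04943290e-04]), 'eef_pos': array([0.21403702, 0.63981205, 0.24781989]), 'ee_rot': array([ 3.14030872e+00, -1.49135383e-04, -3.22858629e-01]), 'force': array([-0.16449114, -0.98120668,  0.48299333]), 'moment': array([ 0.01185598,  0.03008733, -0.02975651]), 'gripper_force': 0.0, 'width': 0.08762676198154776}
```

View pics/top0.png

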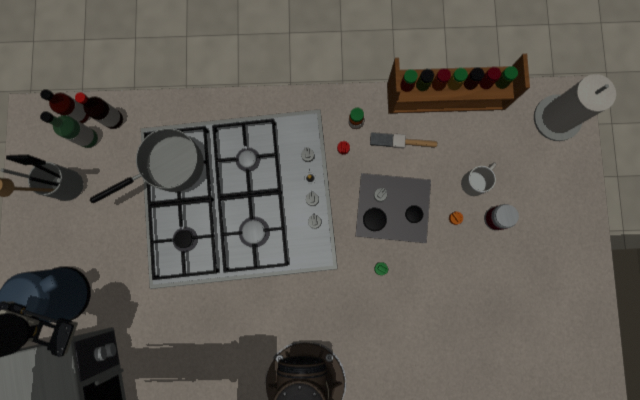

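View pics/scene0.png

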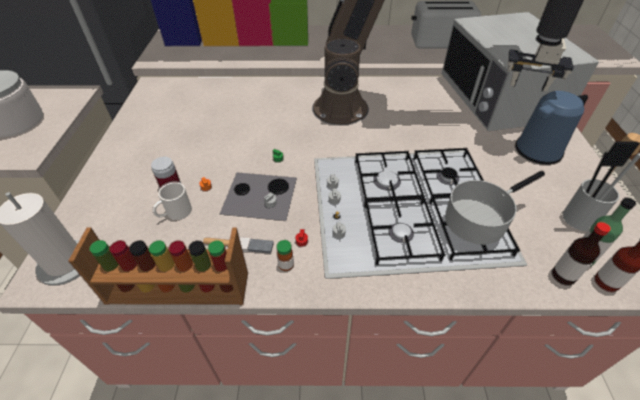

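The top view shows steel knob candidate at (381,195) on the mat, with look-alikes green (381,268), orange (456,217) and red (343,147). The steel one on the mat beside the caps fits the description. The bare control is at (310,178), and the fitted knobs are at (307,155), (313,199) and (315,221). I'll confirm with one enlarged crop.

```bash
python3 - <<'E'
from h import *
d=load('top0'); a=d['image']
c=cv2.resize(a[135:245,285:445],None,fx=5,fy=5,interpolation=cv2.INTER_CUBIC); cv2.imwrite('pics/crop0.png',c)
for p,z in [((381,195),.04),((310,178),.008),((307,155),.05),((313,199),.05),((315,221),.05),((415,214),.01),((374,218),.01)]: print(p,ray(d,p,z).round(4))
E
```

```text
(381, 195) [ 0.552  -0.2467  0.04  ]
(310, 178) [ 0.6166 -0.0299  0.008 ]
(307, 155) [ 0.6812 -0.0239  0.05  ]
(313, 199) [ 0.5443 -0.0391  0.05  ]
(315, 221) [ 0.4772 -0.0435  0.05  ]
(415, 214) [ 0.4937 -0.3523  0.01  ]
(374, 218) [ 0.4848 -0.2252  0.01  ]
```

View pics/crop0.png

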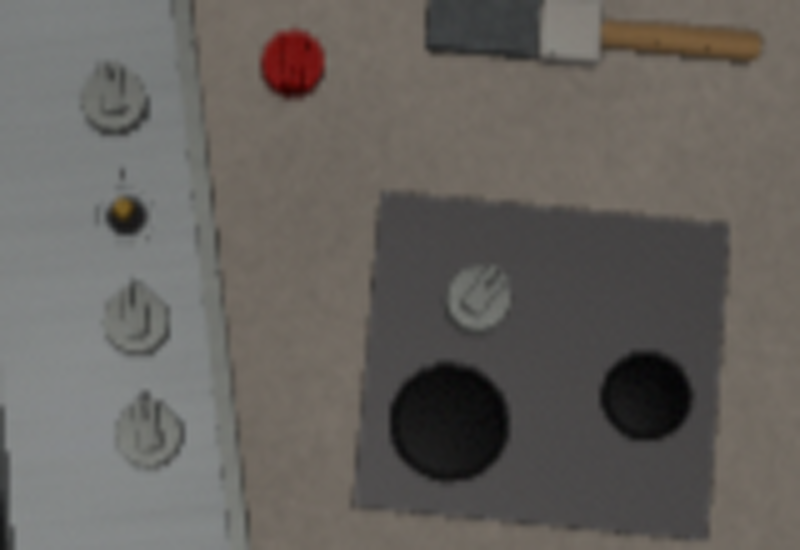

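The crop confirms it: steel knob at crop (479,297), i.e. px (380.8,194.4), beside two black caps, with its pointer to the upper right. The brass spindle shows at crop (124,210). Next I'll move the wrist camera over the bare control.

Emit:
apply_moves(
  commands=[
    [[-1, 0.1, -0.21, 0, 0.011], [-1, 0.1, -0.21, 0, 0.011], [-1, 0.1, -0.21, 0, 0.011], [-1, 0.1, -0.21, 0, 0.011], [-1, 0.1, -0.21, 0, 0.011], [-1, 0.1, -0.21, 0, 0.011], [-1, 0.1, -0.21, 0, 0.011], [-1, 0.1, -0.21, 0, 0.011], [-1, 0.1, -0.21, 0, 0.011], [-1, 0.1, -0.21, 0, 0.011], [-1, 0.1, -0.21, 0, 0.011], [-1, 0.1, -0.21, 0, 0.011]],
  ],
)

```text
t: 1.35
eef_pos: [0.4544, 0.1343, 0.2488]
ee_rot: [-3.141, -0.0, 0.094]
force: [0.5, 0.8, 0.1]
width: 0.0872
gripper_force: 0.0
```

Emit:
apply_moves(
  commands=[
    [[-1, 0.1, -0.21, 0, 0], [-1, 0.1, -0.21, 0, 0], [-1, 0.1, -0.21, -0.1, 0], [-1, 0.1, -0.21, -0.2, 0], [-1, 0, 0, -0.1, 0], [-1, 0, 0, 0, 0], [-1, 0, 0, 0, 0]],
  ],
)

```text
t: 2.05
eef_pos: [0.5302, -0.0236, 0.1765]
ee_rot: [3.141, 0.001, 0.092]
force: [0.0, 0.2, 1.0]
width: 0.0877
gripper_force: 0.0
```

```bash
python3 - <<'E'
from h import *
d=grab('wrist','w1'); print(arm.get_state()); print(-cv2.Rodrigues(d['rvec'])[0].T@d['tvec'].reshape(3))
E
```

```text
{'t': 2.1, 'q': array([ 3.26211997e-01,  1.82336450e-01, -4.05615294e-01,  5.11196043e-04,
       -9.81716066e-01,  1.33709860e+00]), 'qd': array([ 0.01105158, -0.01579985,  0.00886102, -0.00097244,  0.00458574,
        0.0006467 ]), 'joint_efforts': array([-6.02654647e-01, -3.94583201e+01,  2.52315348e+01,  5.93643486e+00,
        6.75931410e-02, -8.50274446e-04]), 'eef_pos': array([ 0.53068641, -0.02310771,  0.17732855]), 'ee_rot': array([ 3.14144018e+00, -1.19628396e-03,  9.27981360e-02]), 'force': array([-0.08419308,  0.1064882 ,  0.39398387]), 'moment': array([-0.0630854 , -0.06352008, -0.03404548]), 'gripper_force': 0.0, 'width': 0.08778576073736256}
[ 0.6123997  -0.01666073  0.3116999 ]
```

View pics/w1.png

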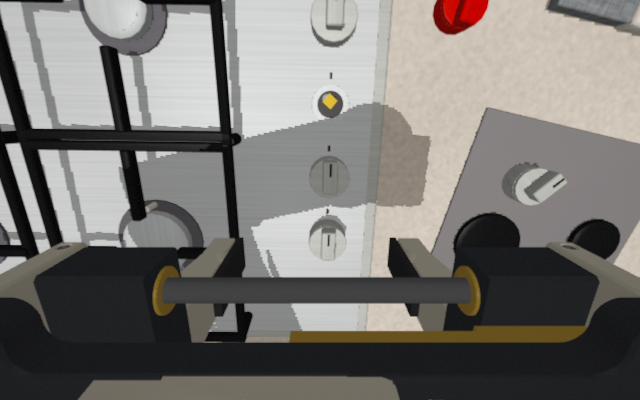

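The wrist view shows the spindle at (331,101) in its ring, the fitted knobs at (334,15), (329,175) and (327,240), and the loose knob at (530,186) with its pointer to the right and slightly up at (563,182). I'll measure the spindle and knob.

```bash
python3 - <<'E'
from h import *
d=load('w1'); a=d['image']; hsv=cv2.cvtColor(a,cv2.COLOR_BGR2HSV)
m=cv2.inRange(hsv,(15,100,60),(35,255,255)); m[:80]=0;m[130:]=0; m[:,:300]=0;m[:,360:]=0
c=max(cv2.findContours(m,0,cv2.CHAIN_APPROX_NONE)[0],key=cv2.contourArea)
W=np.array([ray(d,p[0],.032)[:2] for p in c],np.float32)*1000
print('spindle',cv2.minAreaRect(W),cv2.contourArea(c),W.mean(0))
Z1=cv2.resize(a[75:130,300:362],None,fx=6,fy=6,interpolation=cv2.INTER_NEAREST)
Z2=cv2.resize(a[155:212,495:573],None,fx=6,fy=6,interpolation=cv2.INTER_NEAREST)
o=np.zeros((350,850,3),np.uint8); o[:330,:372]=Z1; o[:342,376:376+468]=Z2; cv2.imwrite('pics/crop1.png',o[:,:800])
E
```

```text
spindle ((621.28564453125, -28.497455596923828), (10.54145622253418, 10.686188697814941), 52.55242156982422) 132.0 [621.3692   -28.492947]
```

View pics/crop1.png

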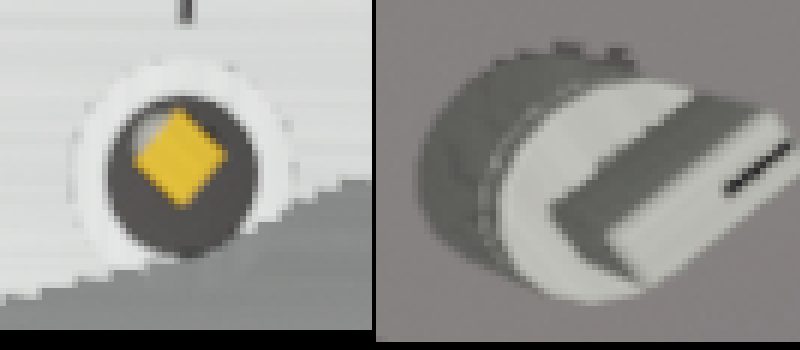

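Left crop: the spindle is a diamond at (180,157), with the spring ball on its upper-left side at (152,130) and the hole centre at (183,177). Right crop: the loose steel knob with its black line toward the right at (758,168). I'll now put the camera straight above the knob.

Emit:
apply_moves(
  commands=[
    [[-1, -0.04, -0.15, 0, -0.036], [-1, -0.04, -0.15, 0, -0.036], [-1, -0.04, -0.15, 0, -0.036], [-1, -0.04, -0.15, -0.05, -0.036], [-1, -0.04, -0.15, -0.05, -0.036], [-1, -0.04, -0.145, -0.05, -0.035], [-1, 0, 0, 0, 0], [-1, 0, 0, 0, 0]],
  ],
)

```text
t: 2.9
eef_pos: [0.483, -0.2024, 0.1476]
ee_rot: [-3.141, -0.002, -0.582]
force: [0.4, 0.5, 0.7]
width: 0.0875
gripper_force: 0.0
```

```bash
python3 - <<'E'
from h import *
d=grab('wrist','w2'); s=arm.get_state(); print(s['t'],s['eef_pos'],s['ee_rot'],s['force'],-cv2.Rodrigues(d['rvec'])[0].T@d['tvec'].reshape(3))
p=proj(d,[[.552,-.247,.04]])[0]; print(p)
x,y=p.astype(int); a=d['image'][max(0,y-55):y+55,x-75:x+75]
cv2.imwrite('pics/crop2.png',cv2.resize(a,None,fx=5,fy=5,interpolation=cv2.INTER_NEAREST)); print(x-75,max(0,y-55))
w=load('w1')
for q,z in [((330.5,104.5),.008),((334,15),.05),((330,172),.05),((328,238),.05)]: print(ray(w,q,z).round(4))
E
```

```text
2.95 [ 0.48323784 -0.20199378  0.14768196] [-3.14043715e+00 -2.28660310e-03 -5.81524007e-01] [ 0.5144487  -0.25067332  1.12808902] [ 0.55153193 -0.24837528  0.28304988]
[314.71624163 111.2242094 ]
239 56
[ 0.619  -0.0308  0.008 ]
[ 0.6851 -0.0244  0.05  ]
[ 0.5592 -0.0348  0.05  ]
[ 0.4926 -0.0399  0.05  ]
```

View pics/crop2.png

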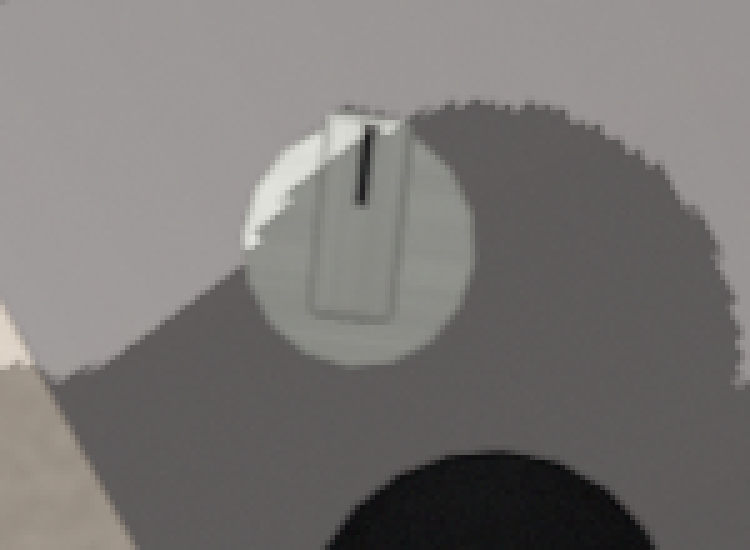

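The crop shows the knob from above: disc centred at about (360,249), bar from tail (350,318) to nose (369,117), black line at the nose end. Computing its pose now.

```bash
python3 - <<'E'
from h import *
d=load('w2'); f=lambda x,y,z: ray(d,(239+x/5-.4,56+y/5-.4),z)
for z in (.040,.042):
    t,n=f(350,318,z),f(369,117,z); v=n-t; L=np.hypot(*v[:2]); ang=np.arctan2(v[1],v[0]); print('bar',t,n,L,ang,'axis',(n-v/L*19.5e-3))
print('disc',f(360,249,.025), np.linalg.norm(f(245,249,.025)-f(475,249,.025)), f(360,367,.025), )
# hob right edge in top image -> yaw
t=load('top0'); g=t['image'].astype(int); 
hs=cv2.cvtColor(t['image'],cv2.COLOR_BGR2HSV)
pts=[]
for y in range(120,265,5):
    r=g[y,300:360]; e=(r[:,0]-r[:,2]); idx=np.where(e<-3)[0]; 
    if len(idx): pts.append(ray(t,(300+idx[0],y),.006)[:2])
pts=np.array(pts); p=np.polyfit(pts[:,0],pts[:,1],1); print('edge yaw',np.arctan(p[0]),np.abs(np.polyval(p,pts[:,0])-pts[:,1]).max())
E
```

```text
bar [ 0.54956748 -0.2394387   0.04      ] [ 0.57305325 -0.25872086  0.04      ] 0.030387215569412623 -0.6874239328206596 axis [ 0.55798202 -0.24634716  0.04      ]
bar [ 0.54958364 -0.23951224  0.042     ] [ 0.57287615 -0.25863572  0.042     ] 0.03013716636057745 -0.6874239328206607 axis [ 0.55780493 -0.24626203  0.042     ]
disc [ 0.55790447 -0.24659335  0.025     ] 0.039160427011360695 [ 0.54165755 -0.23577463  0.025     ]
edge yaw 0.06864820323855758 0.05989433756495573
```

Emit:
apply_moves(
  commands=[
    [[-1, 0.125, -0.074, 0, -0.017], [-1, 0.125, -0.074, 0, -0.0167], [-1, 0.124, -0.0735, -0.05, 0], [-1, 0, 0, -0.15, 0], [-1, 0, 0, -0.15, 0], [-1, 0, 0, -0.08, 0], [-1, 0, 0, 0, 0], [-1, 0, 0, 0, 0]],
  ],
)

```text
t: 3.75
eef_pos: [0.5582, -0.2461, 0.0613]
ee_rot: [-3.141, -0.001, -0.687]
force: [-0.1, 0.5, 0.6]
width: 0.0874
gripper_force: 0.0
```

Emit:
apply_moves(
  commands=[
    [[-1, 0, 0, -0.04, 0], [-1, 0, 0, -0.019, 0], [-1, 0, 0, 0, 0], [1, 0, 0, 0, 0], [1, 0, 0, 0, 0], [1, 0, 0, 0, 0], [1, 0, 0, 0, 0], [1, 0, 0, 0, 0], [1, 0, 0, 0, 0], [1, 0, 0, 0, 0]],
  ],
  force=40,
)

```text
t: 4.75
eef_pos: [0.557, -0.2469, 0.0484]
ee_rot: [3.142, 0.0, -0.689]
force: [-1.0, -1.0, 0.4]
width: 0.0373
gripper_force: 39.6
```

Emit:
apply_moves(
  commands=[
    [[1, 0, 0, 0, 0], [1, 0, 0, 0, 0], [1, 0, 0, 0, 0]],
  ],
)

```text
t: 5.05
eef_pos: [0.557, -0.2469, 0.0484]
ee_rot: [3.142, 0.0, -0.689]
force: [-0.3, -0.1, -0.1]
width: 0.0363
gripper_force: 40.0
```

```bash
python3 - <<'E'
from h import *
d=grab('wrist','w3'); cv2.imwrite('pics/crop3.png',cv2.resize(d['image'][100:400,120:520],None,fx=2,fy=2))
s=arm.get_state(); print(s['t'],s['width'],s['force'],s['moment'])
E
```

```text
5.1 0.03653429060314234 [ 0.53626168  0.18969399 -0.37456983] [-0.06596896  0.02132809 -0.00622487]
```

View pics/crop3.png

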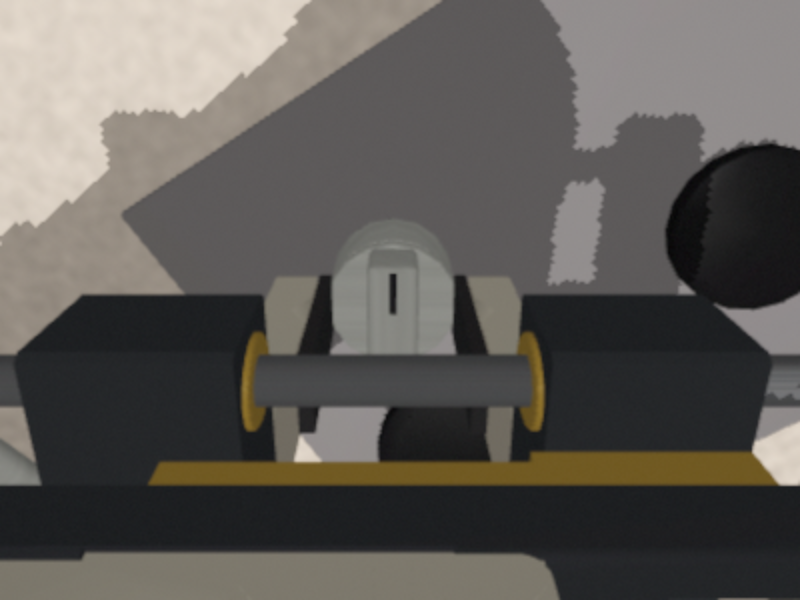

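The fingers closed on the disc rim, not the bar (disc between the pads at crop (393,290)), so I'm too low. I'll open, rise and regrip.

Emit:
apply_moves(
  commands=[
    [[-0.2, 0, 0, 0, 0], [-0.2, 0, 0, 0, 0], [-0.2, 0, 0, 0, 0], [-0.2, 0, 0, 0.025, 0], [-0.2, 0, 0, 0, 0]],
  ],
)

```text
t: 5.6
eef_pos: [0.5575, -0.247, 0.0542]
ee_rot: [-3.141, -0.001, -0.689]
force: [-0.3, -0.2, 0.4]
width: 0.0523
gripper_force: 0.0
```

```bash
python3 - <<'E'
from h import *
print(arm.tip_reach)
d=grab('wrist','w4'); s=arm.get_state(); print(s['t'],s['width'],s['eef_pos'],s['ee_rot'])
x,y=proj(d,[[.558,-.2463,.03]])[0].astype(int); print(x,y)
cv2.imwrite('pics/crop4.png',cv2.resize(d['image'][y-60:y+60,x-80:x+80],None,fx=5,fy=5))
E
```

```text
0.022
5.65 0.05248620766643482 [ 0.55737569 -0.24694035  0.0539663 ] [-3.14112489e+00 -8.70955732e-04 -6.89286434e-01]
313 251
```

View pics/crop4.png

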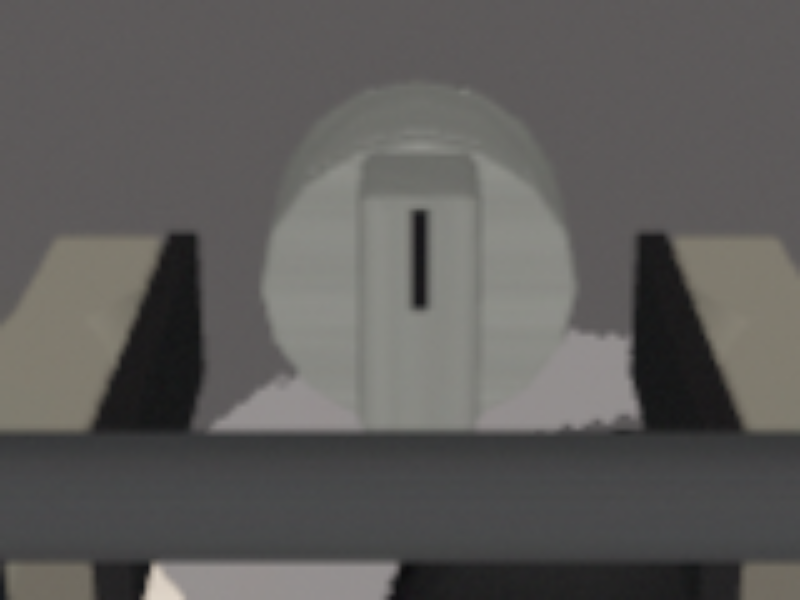

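```bash
python3 - <<'E'
from h import *
d=load('w4'); f=lambda x,y,z: ray(d,(233+x/5-.4,191+y/5-.4),z)
R=np.array([np.cos(-.689),np.sin(-.689)]); tcp=np.array([.5574,-.2469]); N=np.array([-R[1],R[0]])
for nm,p in [('disc',f(419,288,.026)),('discL',f(262,288,.026)),('discR',f(577,288,.026)),('nose',f(420,195,.042)),('padL',f(185,235,.032)),('padR',f(655,235,.032)),('l1',f(419,210,.042)),('l2',f(419,308,.042))]: print(nm,p.round(4),'along,across',((p[:2]-tcp)@R*1000).round(1),((p[:2]-tcp)@N*1000).round(1))
E
```

```text
disc [ 0.5571 -0.2476  0.026 ] along,across 0.3 -0.7
discL [ 0.5697 -0.2324  0.026 ] along,across 0.2 19.0
discR [ 0.5445 -0.2629  0.026 ] along,across 0.3 -20.6
nose [ 0.5721 -0.2601  0.042 ] along,across 19.8 -0.8
padL [ 0.5827 -0.2324  0.032 ] along,across 10.3 27.3
padR [ 0.547  -0.2758  0.032 ] along,across 10.3 -28.9
l1 [ 0.5708 -0.2588  0.042 ] along,across 17.9 -0.7
l2 [ 0.5614 -0.2511  0.042 ] along,across 5.8 -0.7
```

Emit:
apply_moves(
  commands=[
    [[-0.2, 0, 0, -0.008, 0], [-0.2, 0, 0, 0, 0], [1, 0, 0, 0, 0], [1, 0, 0, 0, 0], [1, 0, 0, 0, 0], [1, 0, 0, 0, 0], [1, 0, 0, 0, 0], [1, 0, 0, 0, 0]],
  ],
  force=40,
)

```text
t: 6.45
eef_pos: [0.557, -0.2469, 0.0518]
ee_rot: [-3.142, -0.0, -0.69]
force: [-0.3, 0.6, -0.2]
width: 0.0137
gripper_force: 40.0
```

Emit:
apply_moves(
  commands=[
    [[1, 0, 0, 0.2, 0], [1, 0, 0, 0.2, 0], [1, 0.032, 0.11, 0, 0.047], [1, 0.032, 0.11, 0, 0.047], [1, 0.032, 0.11, 0, 0.047], [1, 0.032, 0.11, 0, 0.047], [1, 0.032, 0.11, 0, 0.047], [1, 0.032, 0.11, 0, 0.047], [1, 0.032, 0.11, 0, 0.047], [1, 0.032, 0.11, 0, 0.047], [1, 0.032, 0.11, 0, 0.047], [1, 0.032, 0.105, 0, 0.047]],
  ],
)

```text
t: 7.65
eef_pos: [0.621, -0.0269, 0.1317]
ee_rot: [-3.141, 0.0, 0.793]
force: [-0.1, -0.1, -0.9]
width: 0.0138
gripper_force: 40.0
```

Emit:
apply_moves(
  commands=[
    [[1, 0, 0, 0, 0.0415], [1, 0, 0, -0.05, 0], [1, 0, 0, 0, 0], [1, 0, 0, 0, 0]],
  ],
)

```text
t: 8.05
eef_pos: [0.6204, -0.0284, 0.1211]
ee_rot: [-3.141, 0.001, 0.914]
force: [1.0, -0.6, -0.8]
width: 0.0139
gripper_force: 40.0
```

```bash
python3 - <<'E'
from h import *
s=arm.get_state(); print(s)
d=grab('wrist','w5'); cv2.imwrite('pics/crop5.png',cv2.resize(d['image'][120:340,160:480],None,fx=2.5,fy=2.5))
E
```

```text
{'t': 8.05, 'q': array([ 2.68154949e-01,  3.78396938e-01, -2.71930612e-01, -8.08901563e-05,
       -9.21872897e-01,  2.21659872e+00]), 'qd': array([-0.00293267, -0.00916518,  0.01134757,  0.00177929, -0.00349316,
        0.01361409]), 'joint_efforts': array([ 2.38302425e-01, -5.51895475e+01,  2.47659624e+01,  5.77968612e+00,
        6.96386257e-02, -1.88666093e-02]), 'eef_pos': array([ 0.62041367, -0.02841214,  0.12110336]), 'ee_rot': array([-3.14069618e+00,  1.08260973e-03,  9.13908894e-01]), 'force': array([ 0.98467323, -0.62066471, -0.75147861]), 'moment': array([-0.09251587, -0.06343913,  0.05712619]), 'gripper_force': 39.99799311161041, 'width': 0.013895539516840937}
```

View pics/crop5.png

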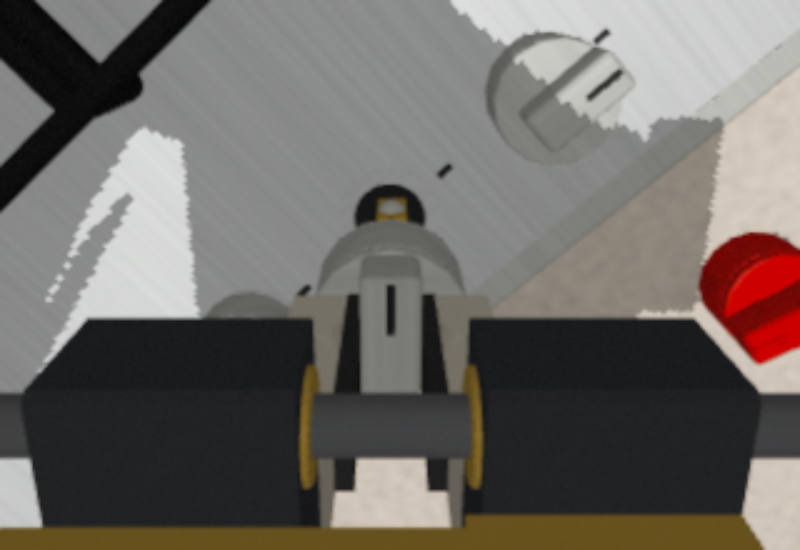

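The wrist view shows the spindle at crop (392,208), its ball facing the camera, in line with the knob's pointer mark at (391,310). So the yaw and lateral position agree. I'll descend gently.

Emit:
apply_moves(
  commands=[
    [[1, 0.004, 0.003, -0.06, 0], [1, 0, 0, -0.06, 0], [1, 0, 0, -0.045, 0], [1, 0, 0, 0, 0], [1, 0, 0, 0, 0]],
  ],
)

```text
t: 8.6
eef_pos: [0.6216, -0.0274, 0.0883]
ee_rot: [-3.141, 0.001, 0.917]
force: [-0.6, -0.0, 0.7]
width: 0.0136
gripper_force: 40.0
```

Emit:
apply_moves(
  commands=[
    [[1, 0, 0, -0.005, 0], [1, 0, 0, 0, 0], [1, 0, 0, 0, 0]],
  ],
)

```text
t: 8.9
eef_pos: [0.622, -0.0272, 0.0882]
ee_rot: [3.141, -0.001, 0.918]
force: [0.4, 0.1, -0.5]
width: 0.0137
gripper_force: 40.0
```

Emit:
apply_moves(
  commands=[
    [[1, 0, 0, -0.005, 0], [1, 0, 0, 0, 0], [1, 0, 0, 0, 0]],
  ],
)

```text
t: 9.2
eef_pos: [0.6218, -0.0273, 0.0869]
ee_rot: [3.142, -0.0, 0.918]
force: [-0.1, 0.3, -1.0]
width: 0.0137
gripper_force: 40.0
```

Emit:
apply_moves(
  commands=[
    [[1, 0, 0, -0.005, 0], [1, 0, 0, 0, 0], [1, 0, 0, 0, 0]],
  ],
)

```text
t: 9.5
eef_pos: [0.6217, -0.0273, 0.0857]
ee_rot: [-3.142, 0.0, 0.917]
force: [0.7, 0.1, -0.6]
width: 0.0137
gripper_force: 40.0
```

Emit:
apply_moves(
  commands=[
    [[1, 0, 0, -0.005, 0], [1, 0, 0, 0, 0], [1, 0, 0, 0, 0]],
  ],
)

```text
t: 9.8
eef_pos: [0.6218, -0.0273, 0.0848]
ee_rot: [-3.142, 0.0, 0.917]
force: [0.4, -0.3, -1.8]
width: 0.0137
gripper_force: 40.0
```

Emit:
apply_moves(
  commands=[
    [[1, -0.002, -0.002, -0.005, 0], [1, 0, 0, 0, 0], [1, 0, 0, 0, 0]],
  ],
)

```text
t: 10.1
eef_pos: [0.6214, -0.0277, 0.0838]
ee_rot: [-3.142, 0.0, 0.917]
force: [0.3, 0.3, -1.7]
width: 0.0136
gripper_force: 40.0
```

Emit:
apply_moves(
  commands=[
    [[1, 0, 0, -0.005, 0], [1, 0, 0, 0, 0], [1, 0, 0, 0, 0]],
  ],
)

```text
t: 10.4
eef_pos: [0.6214, -0.0277, 0.0828]
ee_rot: [-3.142, 0.0, 0.917]
force: [0.5, 0.5, -1.1]
width: 0.0137
gripper_force: 40.0
```

Emit:
apply_moves(
  commands=[
    [[1, 0, 0, -0.005, 0], [1, 0, 0, 0, 0], [1, 0, 0, 0, 0]],
  ],
)

```text
t: 10.7
eef_pos: [0.6214, -0.0277, 0.0817]
ee_rot: [-3.142, 0.0, 0.918]
force: [0.5, 0.4, -0.8]
width: 0.0136
gripper_force: 40.0
```

Emit:
apply_moves(
  commands=[
    [[1, 0, 0, -0.005, 0], [1, 0, 0, 0, 0], [1, 0, 0, 0, 0]],
  ],
)

```text
t: 11.0
eef_pos: [0.6213, -0.0277, 0.0808]
ee_rot: [-3.142, 0.0, 0.917]
force: [-0.1, 0.2, -0.8]
width: 0.0137
gripper_force: 40.0
```

Emit:
apply_moves(
  commands=[
    [[1, 0, 0, -0.005, 0], [1, 0, 0, 0, 0], [1, 0, 0, 0, 0]],
  ],
)

```text
t: 11.3
eef_pos: [0.6214, -0.0277, 0.0798]
ee_rot: [-3.142, 0.0, 0.917]
force: [0.3, 0.6, -0.1]
width: 0.014
gripper_force: 40.0
```

Emit:
apply_moves(
  commands=[
    [[1, 0, 0, -0.005, 0], [1, 0, 0, 0, 0], [1, 0, 0, 0, 0]],
  ],
)

```text
t: 11.6
eef_pos: [0.6213, -0.0277, 0.0788]
ee_rot: [-3.142, 0.0, 0.918]
force: [-0.3, -0.0, -0.4]
width: 0.0136
gripper_force: 40.0
```

Emit:
apply_moves(
  commands=[
    [[1, 0, 0, -0.005, 0], [1, 0, 0, 0, 0], [1, 0, 0, 0, 0]],
  ],
)

```text
t: 11.9
eef_pos: [0.6213, -0.0278, 0.0777]
ee_rot: [-3.141, 0.0, 0.917]
force: [0.2, 0.3, -0.2]
width: 0.0142
gripper_force: 40.0
```

Emit:
apply_moves(
  commands=[
    [[1, 0, 0, -0.005, 0], [1, 0, 0, 0, 0], [1, 0, 0, 0, 0]],
  ],
)

```text
t: 12.2
eef_pos: [0.6213, -0.0277, 0.0767]
ee_rot: [-3.141, 0.0, 0.917]
force: [-0.8, -0.3, -1.2]
width: 0.0136
gripper_force: 40.0
```

Emit:
apply_moves(
  commands=[
    [[1, 0, 0, -0.005, 0], [1, 0, 0, 0, 0], [1, 0, 0, 0, 0]],
  ],
)

```text
t: 12.5
eef_pos: [0.6213, -0.0277, 0.0757]
ee_rot: [-3.141, 0.0, 0.918]
force: [-0.9, -1.2, -0.7]
width: 0.0137
gripper_force: 40.0
```

Emit:
apply_moves(
  commands=[
    [[1, 0, 0, -0.005, 0], [1, 0, 0, 0, 0], [1, 0, 0, 0, 0]],
  ],
)

```text
t: 12.8
eef_pos: [0.6213, -0.0277, 0.0747]
ee_rot: [-3.141, 0.0, 0.917]
force: [-0.8, -0.6, -0.9]
width: 0.0138
gripper_force: 40.0
```

Emit:
apply_moves(
  commands=[
    [[1, 0, 0, -0.005, 0], [1, 0, 0, 0, 0]],
  ],
)

```text
t: 13.0
eef_pos: [0.6213, -0.0277, 0.0737]
ee_rot: [-3.141, 0.0, 0.917]
force: [-0.3, -0.2, -1.4]
width: 0.0138
gripper_force: 40.0
```

Emit:
apply_moves(
  commands=[
    [[1, 0, 0, -0.005, 0], [1, 0, 0, 0, 0]],
  ],
)

```text
t: 13.2
eef_pos: [0.6214, -0.0277, 0.0727]
ee_rot: [-3.142, 0.0, 0.917]
force: [-0.3, -0.4, 0.4]
width: 0.0138
gripper_force: 40.0
```

Emit:
apply_moves(
  commands=[
    [[1, 0, 0, -0.005, 0], [1, 0, 0, 0, 0]],
  ],
)

```text
t: 13.4
eef_pos: [0.6214, -0.0277, 0.0718]
ee_rot: [3.142, 0.0, 0.918]
force: [-1.1, -1.5, 0.5]
width: 0.0136
gripper_force: 40.0
```

Emit:
apply_moves(
  commands=[
    [[1, 0, 0, -0.005, 0], [1, 0, 0, 0, 0]],
  ],
)

```text
t: 13.6
eef_pos: [0.6215, -0.0277, 0.0708]
ee_rot: [3.141, -0.0, 0.918]
force: [-0.6, -1.0, 0.3]
width: 0.0137
gripper_force: 40.0
```

Emit:
apply_moves(
  commands=[
    [[1, 0, 0, -0.005, 0], [1, 0, 0, 0, 0]],
  ],
)

```text
t: 13.8
eef_pos: [0.6215, -0.0277, 0.0699]
ee_rot: [3.141, -0.0, 0.918]
force: [-1.1, -1.0, 1.8]
width: 0.0137
gripper_force: 40.0
```

Emit:
apply_moves(
  commands=[
    [[1, 0, 0, -0.005, 0], [1, 0, 0, 0, 0]],
  ],
)

```text
t: 14.0
eef_pos: [0.6216, -0.0277, 0.069]
ee_rot: [3.141, -0.0, 0.918]
force: [-0.5, -1.3, 3.2]
width: 0.0138
gripper_force: 40.0
```

Emit:
apply_moves(
  commands=[
    [[1, 0, 0, -0.005, 0], [1, 0, 0, 0, 0]],
  ],
)

```text
t: 14.2
eef_pos: [0.6218, -0.0277, 0.0684]
ee_rot: [3.141, -0.0, 0.918]
force: [-1.5, -1.6, 6.7]
width: 0.0137
gripper_force: 40.0
```

Emit:
apply_moves(
  commands=[
    [[1, 0, 0, -0.005, 0], [1, 0, 0, 0, 0]],
  ],
)

```text
t: 14.4
eef_pos: [0.6219, -0.0278, 0.0675]
ee_rot: [3.141, -0.001, 0.918]
force: [-1.2, -2.8, 6.7]
width: 0.0137
gripper_force: 40.0
```

Emit:
apply_moves(
  commands=[
    [[1, 0, 0, -0.005, 0], [1, 0, 0, 0, 0]],
  ],
)

```text
t: 14.6
eef_pos: [0.6218, -0.0277, 0.0661]
ee_rot: [3.141, -0.001, 0.918]
force: [-0.2, -2.6, 1.8]
width: 0.0137
gripper_force: 40.0
```

Emit:
apply_moves(
  commands=[
    [[1, 0, 0, -0.005, 0], [1, 0, 0, 0, 0]],
  ],
)

```text
t: 14.8
eef_pos: [0.6217, -0.0277, 0.0648]
ee_rot: [3.141, -0.0, 0.918]
force: [0.0, -1.6, 1.0]
width: 0.0138
gripper_force: 40.0
```

Emit:
apply_moves(
  commands=[
    [[1, 0, 0, -0.005, 0], [1, 0, 0, 0, 0]],
  ],
)

```text
t: 15.0
eef_pos: [0.6215, -0.0276, 0.0636]
ee_rot: [3.141, -0.0, 0.918]
force: [0.3, -1.5, 1.8]
width: 0.0137
gripper_force: 40.0
```

Emit:
apply_moves(
  commands=[
    [[1, 0, 0, -0.005, 0], [1, 0, 0, 0, 0]],
  ],
)

```text
t: 15.2
eef_pos: [0.6214, -0.0276, 0.0626]
ee_rot: [-3.142, -0.0, 0.917]
force: [0.4, -1.6, 1.7]
width: 0.0134
gripper_force: 40.0
```

Emit:
apply_moves(
  commands=[
    [[1, 0, 0, -0.005, 0], [1, 0, 0, 0, 0]],
  ],
)

```text
t: 15.4
eef_pos: [0.6209, -0.0275, 0.0611]
ee_rot: [-3.141, 0.0, 0.917]
force: [1.2, -0.7, -1.4]
width: 0.0136
gripper_force: 40.0
```

Emit:
apply_moves(
  commands=[
    [[1, 0, 0, -0.005, 0], [1, 0, 0, 0, 0]],
  ],
)

```text
t: 15.6
eef_pos: [0.621, -0.0276, 0.0603]
ee_rot: [-3.141, 0.0, 0.917]
force: [-0.4, -0.7, -0.6]
width: 0.0136
gripper_force: 40.0
```

Emit:
apply_moves(
  commands=[
    [[1, 0, 0, -0.004, 0], [1, 0, 0, 0, 0]],
  ],
)

```text
t: 15.8
eef_pos: [0.6211, -0.0277, 0.0598]
ee_rot: [-3.141, 0.0, 0.917]
force: [-0.8, -1.2, -1.5]
width: 0.0136
gripper_force: 40.0
```

Emit:
apply_moves(
  commands=[
    [[1, 0, 0, -0.004, 0], [1, 0, 0, 0, 0]],
  ],
)

```text
t: 16.0
eef_pos: [0.6213, -0.0278, 0.0591]
ee_rot: [-3.141, 0.0, 0.918]
force: [-0.7, 0.2, 0.7]
width: 0.0134
gripper_force: 40.0
```

```bash
python3 -c "
from h import *
s=arm.get_state();print(s['t'],s['eef_pos'],s['force'],s['moment'])"
```

```text
16.0 [ 0.62125292 -0.02775039  0.05913892] [-0.67751671  0.16984983  0.67142796] [-0.29720029  0.25106735  0.00676009]
```

Emit:
apply_moves(
  commands=[
    [[1, 0, 0, -0.003, 0], [1, 0, 0, 0, 0]],
  ],
)

```text
t: 16.2
eef_pos: [0.6213, -0.0277, 0.0586]
ee_rot: [-3.142, 0.0, 0.918]
force: [-0.9, -0.5, 0.6]
width: 0.0139
gripper_force: 40.0
```

Emit:
apply_moves(
  commands=[
    [[1, 0, 0, -0.003, 0], [1, 0, 0, 0, 0]],
  ],
)

```text
t: 16.4
eef_pos: [0.6213, -0.0278, 0.058]
ee_rot: [-3.142, 0.0, 0.917]
force: [-0.5, -0.9, 2.2]
width: 0.0137
gripper_force: 40.0
```

Emit:
apply_moves(
  commands=[
    [[1, 0, 0, -0.003, 0], [1, 0, 0, 0, 0]],
  ],
)

```text
t: 16.6
eef_pos: [0.6213, -0.0277, 0.0574]
ee_rot: [3.142, 0.0, 0.918]
force: [-2.0, -0.5, 1.9]
width: 0.0135
gripper_force: 40.0
```

Emit:
apply_moves(
  commands=[
    [[1, 0, 0, -0.003, 0], [1, 0, 0, 0, 0]],
  ],
)

```text
t: 16.8
eef_pos: [0.6214, -0.0277, 0.0569]
ee_rot: [3.142, 0.0, 0.918]
force: [-1.7, -1.0, 2.7]
width: 0.0137
gripper_force: 40.0
```

```bash
python3 - <<'E'
from h import *
b=load('w5')['image']; d=grab('wrist','w6'); a=d['image']; s=arm.get_state(); print(s['force'],s['eef_pos'])
# bar nose + black line in w5: full px (160+x/2.5,120+y/2.5)
def col(im,x0,x1,lab): 
    p=im[200:290,x0:x1].astype(int).sum(2).mean(1)/3; print(lab,p.round().astype(int))
for im,l in((b,'w5'),(a,'w6')): col(im,315,318,l); 
for im,l in((b,'w5'),(a,'w6')): col(im,306,311,l+' side')
E
```

```text
[-2.09552762 -0.79148009  3.37875859] [ 0.62136335 -0.02771666  0.05693817]
w5 [ 97 114 119 124 123 106  70  80  98  96  97  99 100  99 100 100 101 105
 107 110 123 128 102  96  95  95  96  97  98  99 101 112 120 108  47  27
  27  26  26  26  26  27  28  27  26  27  27  27  27  27  26  29  34  52
  94 122 122 122 123 122 122 122 123 123 122 122 122 122 122 122 122 122
 122 123 122 122 114  78  50  51  53  55  58  60  62  64  64  63  65  66]
w6 [139 138 137 137 137 138 138 131  99  97  97 100 101  99 100 100 101 105
 107 109 123 129 103  97  96  96  96  98  99  99 101 112 121 109  46  27
  26  27  27  27  28  27  26  27  27  26  27  25  26  28  33  34  32  51
  95 122 123 123 123 123 122 123 123 123 123 123 123 122 123 123 122 123
 123 123 123 123 115  78  50  52  53  55  58  60  61  63  65  64  65  66]
w5 side [ 23  23  24  24  24  25  26  28  55  91  96  95  97  99 100  99  99  99
 104 107 104 110 102  95  95  96  97  97  97  98 102 113 121 122 123 124
 123 124 124 123 124 124 124 124 124 124 123 123 124 124 123 123 123 124
 124 124 124 123 123 124 124 123 124 123 123 124 123 123 123 123 124 123
 123 123 123 123 115  78  50  51  52  55  57  61  61  62  64  64  65  66]
w6 side [139 140 140 141 141 140 140 139 131 108  97  96  97  99 100 100 100 100
 105 108 103 110 104  95  95  96  97  98  97  98 103 113 122 123 124 124
 124 124 124 124 124 124 124 124 124 124 124 124 124 124 124 124 124 124
 124 124 124 124 124 124 124 124 124 124 124 123 124 124 124 124 124 124
 124 124 124 123 116  78  51  52  53  55  58  60  61  63  65  64  65  66]
```

Emit:
apply_moves(
  commands=[
    [[1, 0, 0, -0.003, 0], [1, 0, 0, 0, 0]],
  ],
)

```text
t: 17.05
eef_pos: [0.6215, -0.0277, 0.0568]
ee_rot: [3.141, -0.0, 0.918]
force: [-3.5, -1.4, 7.0]
width: 0.0134
gripper_force: 40.0
```

Emit:
apply_moves(
  commands=[
    [[1, 0, 0, -0.003, 0], [1, 0, 0, 0, 0]],
  ],
)

```text
t: 17.25
eef_pos: [0.6216, -0.0278, 0.0567]
ee_rot: [3.141, -0.0, 0.918]
force: [-4.1, -0.4, 10.7]
width: 0.0134
gripper_force: 40.0
```

```bash
python3 - <<'E'
from h import *
for f,t,y in(('w5',(.6204,-.0284,.1211),.914),('w6',(.6214,-.0277,.0569),.9175)):
    d=load(f); u=cv2.undistortPoints(np.array([[[316.,231.5]]]),d['mtx'],None)[0,0]
    R=cv2.Rodrigues(d['rvec'])[0]; c=-R.T@d['tvec'].reshape(3); v=R.T@np.array([u[0],u[1],1]); n=np.array([np.cos(y),np.sin(y),0])
    k=(0.0195-(c-np.array(t))@n)/(v@n); p=c+k*v; print(f,p,'top minus tcp',p[2]-t[2])
E
```

```text
w5 [ 0.63283639 -0.01336557  0.1135269 ] top minus tcp -0.0075730966158179674
w6 [ 0.63375925 -0.01260342  0.0494356 ] top minus tcp -0.0074644045225686
```

The knob is seated against a hard stop: TCP z 0.0568 at 11 N, with the valve pushed in. I'll ease off and turn toward off.

Emit:
apply_moves(
  commands=[
    [[1, 0, 0, 0.008, 0], [1, 0, 0, 0.007, 0], [1, 0, 0, 0, 0], [1, 0, 0, 0, 0]],
  ],
)

```text
t: 17.65
eef_pos: [0.6214, -0.0277, 0.0584]
ee_rot: [-3.142, 0.0, 0.917]
force: [-0.3, -1.1, 1.8]
width: 0.0134
gripper_force: 40.0
```

Emit:
apply_moves(
  commands=[
    [[1, 0, 0, 0, -0.02], [1, 0, 0, 0, -0.02], [1, 0, 0, 0, -0.02], [1, 0, 0, 0, -0.02], [1, 0, 0, 0, 0], [1, 0, 0, 0, 0]],
  ],
)

```text
t: 18.25
eef_pos: [0.6211, -0.028, 0.0584]
ee_rot: [-3.141, 0.001, 0.668]
force: [-2.0, -3.4, 0.9]
width: 0.0136
gripper_force: 40.0
```

```bash
python3 -c "
from h import *
s=arm.get_state();print(s['t'],s['eef_pos'],s['force'],s['moment'],s['width'])"
```

```text
18.25 [ 0.62113802 -0.0279501   0.05838307] [-2.01846536 -3.36637792  0.90358883] [-1.38707877  0.6134887   0.02603964] 0.013567700213712463
```

Emit:
apply_moves(
  commands=[
    [[1, 0, 0, 0, -0.025], [1, 0, 0, 0, -0.025], [1, 0, 0, 0, -0.025], [1, 0, 0, 0, -0.025], [1, 0, 0, 0, -0.025], [1, 0, 0, 0, -0.025], [1, 0, 0, 0, 0], [1, 0, 0, 0, 0]],
  ],
)

```text
t: 19.05
eef_pos: [0.6211, -0.0279, 0.0585]
ee_rot: [3.141, 0.001, 0.198]
force: [-3.1, -4.2, 0.4]
width: 0.0136
gripper_force: 40.0
```

Emit:
apply_moves(
  commands=[
    [[1, 0, 0, 0, -0.015], [1, 0, 0, 0, 0], [1, 0, 0, 0, 0]],
  ],
)

```text
t: 19.35
eef_pos: [0.6211, -0.0278, 0.0585]
ee_rot: [3.141, 0.001, 0.15]
force: [-1.8, -4.8, 0.7]
width: 0.0135
gripper_force: 40.0
```

```bash
python3 -c "
from h import *
s=arm.get_state();print(s['t'],s['eef_pos'],s['force'],s['moment'],s['width'])"
```

```text
19.35 [ 0.62114669 -0.02784571  0.0584946 ] [-1.81921055 -4.78289515  0.74143891] [-1.60750215  0.82862454  0.01357225] 0.01354712450254738
```

Emit:
apply_moves(
  commands=[
    [[1, 0, 0, 0, -0.015], [1, 0, 0, 0, 0], [1, 0, 0, 0, 0]],
  ],
)

```text
t: 19.65
eef_pos: [0.6211, -0.0278, 0.0585]
ee_rot: [3.141, 0.0, 0.103]
force: [-3.3, -2.6, 0.8]
width: 0.0134
gripper_force: 40.0
```

```bash
python3 -c "
from h import *
s=arm.get_state();print(s['t'],s['eef_pos'],s['ee_rot'],s['force'],s['moment'],s['width'])"
```

```text
19.65 [ 0.62114077 -0.02783515  0.05852884] [3.14148394e+00 4.80034718e-04 1.02871164e-01] [-3.30756111 -2.58811541  0.79112871] [-1.68609442  0.97053907  0.06256195] 0.01338163765180335
```

Emit:
apply_moves(
  commands=[
    [[1, 0, 0, 0, -0.015], [1, 0, 0, 0, 0], [1, 0, 0, 0, 0]],
  ],
)

```text
t: 19.95
eef_pos: [0.6212, -0.0278, 0.0585]
ee_rot: [3.141, 0.0, 0.055]
force: [-2.6, -3.3, 1.2]
width: 0.0132
gripper_force: 40.0
```

```bash
python3 -c "
from h import *
s=arm.get_state();print(s['t'],s['eef_pos'],s['ee_rot'],s['force'],s['moment'],s['joint_efforts'])"
```

```text
19.95 [ 0.62117193 -0.02780179  0.05854122] [3.14147118e+00 4.35636050e-04 5.53325777e-02] [-2.59672946 -3.27025007  1.16511476] [-1.69180626  0.98435909  0.00957407] [  2.70800874 -58.27291846  24.60596859   4.59656551   1.51773479
  -0.0944618 ]
```

Emit:
apply_moves(
  commands=[
    [[1, 0, 0, 0, -0.012], [1, 0, 0, 0, 0], [1, 0, 0, 0, 0]],
  ],
)

```text
t: 20.25
eef_pos: [0.6212, -0.0278, 0.0585]
ee_rot: [3.141, 0.0, 0.018]
force: [-2.9, -4.8, 0.2]
width: 0.0136
gripper_force: 40.0
```

```bash
python3 -c "
from h import *
s=arm.get_state();print(s['t'],s['eef_pos'],s['ee_rot'],s['force'],s['moment'],s['joint_efforts'][5])"
```

```text
20.25 [ 0.62116296 -0.02780924  0.05853796] [3.14148771e+00 4.18321390e-04 1.75953938e-02] [-2.89615327 -4.78723803  0.21243501] [-1.75988911  1.03297202  0.02465093] -0.0839036819525063
```

Emit:
apply_moves(
  commands=[
    [[1, 0, 0, 0, -0.012], [1, 0, 0, 0, 0], [1, 0, 0, 0, 0]],
  ],
)

```text
t: 20.55
eef_pos: [0.6212, -0.0278, 0.0585]
ee_rot: [3.141, 0.0, -0.02]
force: [-2.1, -4.3, 0.2]
width: 0.0133
gripper_force: 40.0
```

```bash
python3 -c "
from h import *
s=arm.get_state();print(s['t'],s['eef_pos'],s['ee_rot'],s['force'],s['moment'],s['joint_efforts'][5])"
```

```text
20.55 [ 0.62115306 -0.02780376  0.05852806] [ 3.14147236e+00  4.41407570e-04 -2.00653054e-02] [-2.08230532 -4.34022666  0.24542156] [-1.66779682  0.99211802  0.04987335] -0.08393828524276614
```

Emit:
apply_moves(
  commands=[
    [[1, 0, 0, 0, -0.012], [1, 0, 0, 0, 0], [1, 0, 0, 0, 0]],
  ],
)

```text
t: 20.85
eef_pos: [0.6211, -0.0278, 0.0585]
ee_rot: [3.141, 0.0, -0.058]
force: [-2.4, -4.0, 1.6]
width: 0.0132
gripper_force: 40.0
```

```bash
python3 -c "
from h import *
s=arm.get_state();print(s['ee_rot'],s['force'],s['moment'],s['joint_efforts'][5])"
```

```text
[ 3.14142011e+00  4.75208354e-04 -5.77830567e-02] [-2.42973634 -3.99913723  1.56018273] [-1.72687699  1.026972    0.01319347] -0.0785380695015192
```

Emit:
apply_moves(
  commands=[
    [[1, 0, 0, 0, -0.012], [1, 0, 0, 0, 0], [1, 0, 0, 0, 0]],
  ],
)

```text
t: 21.15
eef_pos: [0.6212, -0.0278, 0.0585]
ee_rot: [3.141, 0.0, -0.096]
force: [-2.3, -3.7, 1.1]
width: 0.0136
gripper_force: 40.0
```

```bash
python3 -c "
from h import *
s=arm.get_state();print(s['ee_rot'],s['force'],s['moment'],s['joint_efforts'][5])"
```

```text
[ 3.14144798e+00  4.19484730e-04 -9.55474707e-02] [-2.32032275 -3.66055173  1.05913387] [-1.70366981  1.01255803  0.03949649] -0.08393151685595512
```

Emit:
apply_moves(
  commands=[
    [[1, 0, 0, 0, -0.01], [1, 0, 0, 0, 0], [1, 0, 0, 0, 0]],
  ],
)

```text
t: 21.45
eef_pos: [0.6212, -0.0278, 0.0585]
ee_rot: [3.141, 0.0, -0.127]
force: [-2.2, -4.4, 0.9]
width: 0.0135
gripper_force: 40.0
```

```bash
python3 - <<'E'
from h import *
s=arm.get_state();print(s['eef_pos'],s['ee_rot'],s['force'],s['moment'],s['joint_efforts'][5])
d=grab('wrist','w7'); cv2.imwrite('pics/crop7.png',cv2.resize(d['image'][:300,160:480],None,fx=2,fy=2))
E
```

```text
[ 0.62117742 -0.02775639  0.05852224] [ 3.14140749e+00  4.20679005e-04 -1.26872250e-01] [-2.23857158 -4.40416898  0.86792218] [-1.70584291  0.97234364  0.09168274] -0.09087042650207877
```

View pics/crop7.png

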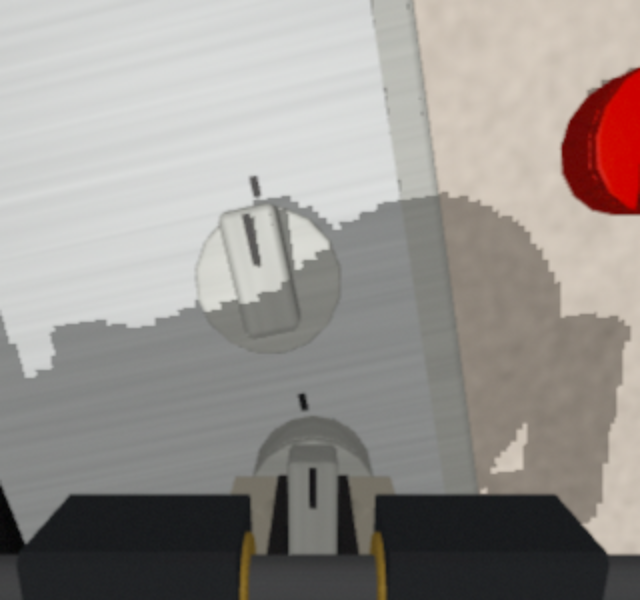

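Neighbour knob (line (246,215) to (257,265)) and its tick show "off" about 0.2 rad anticlockwise of the held pointer at (313,488). That is about the full play past the stop, and the moment is starting to rise. I'll do one more small nudge to confirm the stop.

Emit:
apply_moves(
  commands=[
    [[1, 0, 0, 0, -0.01], [1, 0, 0, 0, 0], [1, 0, 0, 0, 0]],
  ],
)

```text
t: 21.8
eef_pos: [0.6211, -0.0278, 0.0585]
ee_rot: [3.141, 0.0, -0.158]
force: [-2.1, -4.7, 1.0]
width: 0.0135
gripper_force: 40.0
```

```bash
python3 - <<'E'
from h import *
s=arm.get_state();print(s['eef_pos'],s['ee_rot'],s['force'],s['moment'],s['joint_efforts'][5])
d=load('w7'); f=lambda x,y,z: ray(d,(160+x/2,y/2),z)
a,b=f(257,265,.053),f(246,215,.053); v=b-a; print('neighbour yaw',np.arctan2(v[1],v[0]))
a,b=f(440,200+40,.006),f(414,20,.006); v=b-a; print('edge yaw',np.arctan2(v[1],v[0]))
p,q=f(255,186,.008),f(303,402,.008); v=p-q; print('ticks yaw',np.arctan2(v[1],v[0]),np.hypot(*v[:2]))
E
```

```text
[ 0.62114688 -0.02779563  0.05852073] [ 3.14137065e+00  4.44036788e-04 -1.58284411e-01] [-2.05588559 -4.67484682  0.98674958] [-1.69310265  1.02390732  0.09889863] -0.12160889804363251
neighbour yaw 0.06792863913244833
edge yaw 0.061456408070830366
ticks yaw 0.07797024160671301 0.07001058193042987
```

The moment and joint 6 effort have both risen, and the pointer is 0.23 rad past the hob's axis (ticks yaw 0.078, spacing 70.0 mm as expected), so the stop is reached. I'll back off within the play, then let go.

Emit:
apply_moves(
  commands=[
    [[1, 0, 0, 0, 0.03], [1, 0, 0, 0, 0.02], [1, 0, 0, 0, 0], [1, 0, 0, 0, 0]],
  ],
)

```text
t: 22.2
eef_pos: [0.6214, -0.0276, 0.0586]
ee_rot: [-3.141, -0.0, -0.004]
force: [-1.9, -3.4, 0.7]
width: 0.0138
gripper_force: 40.0
```

```bash
python3 -c "
from h import *
s=arm.get_state();print(s['ee_rot'],s['force'],s['moment'],s['joint_efforts'][5])"
```

```text
[-3.14148522e+00 -1.23221697e-04 -3.93490896e-03] [-1.90317482 -3.40865433  0.72171564] [-1.18007939  0.88618047  0.01439326] 0.14079309068620205
```

Emit:
apply_moves(
  commands=[
    [[-0.1, 0, 0, 0, 0], [-0.1, 0, 0, 0, 0], [-0.1, 0, 0, 0, 0], [-0.1, 0, 0, 0, 0], [-0.1, 0, 0, 0, 0], [-0.1, 0, 0, 0.05, 0], [-0.1, 0, 0, 0.1, 0], [-0.1, 0, 0, 0.2, 0], [-0.1, 0, 0, 0.1, 0], [-0.1, 0, 0, 0, 0], [-0.1, 0, 0, 0, 0]],
  ],
)

```text
t: 23.3
eef_pos: [0.6215, -0.0276, 0.1496]
ee_rot: [-3.141, -0.002, -0.003]
force: [-0.2, -0.2, -1.1]
width: 0.0484
gripper_force: 0.0
```

```bash
python3 - <<'E'
from h import *
s=arm.get_state();print(s['t'],s['eef_pos'],s['force'],s['width'])
d=grab('wrist','w8'); t=grab('top','top8')
a=d['image']; 
for nm,P in (('hole',[.619,-.0305,.008]),('top',[.6212,-.0278,.053])): print(nm,proj(d,[P])[0])
# dark line pixels on the fitted knob
x,y=proj(d,[[.6325,-.0275,.053]])[0].astype(int); g=cv2.cvtColor(a,cv2.COLOR_BGR2GRAY)
print(x,y); sub=g[y-22:y+22,x-16:x+17]; print('\n'.join(' '.join('%3d'%v for v in r[::1]) for r in sub[::2]))
E
```

```text
23.3 [ 0.6215318  -0.02757294  0.14961034] [-0.23660661 -0.21219868 -1.10665054] 0.048421785303980586
hole [318.26639076 198.93854448]
top [315.4690179  211.87996815]
315 199
132 133 132 133 132 133 133 132 133 133 133 133 133 133 134 134 130 127 131 135 134 135 137 135 136 136 136 136 136 136 136 136 136
136 137 137 137 136 136 136 137 134 131 128 124 118 112 107 100  97  96  98 101 103 108 113 118 122 126 131 133 134 133 134 134 134
134 135 134 133 133 132 129 116 101  96  96  96  98  99 100 100 100  99  99  99 100  99  99  98  97  97 101 111 123 130 133 133 133
132 132 132 129 117 102  95  96  97  99  99  99  99 100 101 102 106 106 104 103 102 100 100  99  99  99  97  96  97 100 108 123 131
134 132 116  97  95  96  97  98 105 106 103 101 103 104 106 108 110 111 108 105 103 100 101 103 107 111 106 101  98  97  96  97 106
130 108  93  94  98 103 112 120 124 110  97  97  97  96  97  97  97  97  97  97  97  96  97  96 100 118 128 124 116 107 100  97  96
101  95 101 109 119 126 127 126 121 107 105 111 111 112 113 113 111 110 112 112 115 115 115 113 102 113 126 126 126 127 123 115 106
 
[... 1278 characters left out ...]
 122 117 115 123 128 128 127 129 128 128
125 125 124 125 124 124 124 125 124 113 112 122 125 124 122 122 123 122 122 121 121 122 122 122 118 113 117 123 123 122 124 123 123
125 125 124 125 125 125 124 124 125 116 112 121 126 125 122 122 123 123 121 121 120 120 123 122 119 112 117 124 125 125 125 126 126
125 122 123 122 122 122 123 122 123 114 112 121 124 124 122 122 122 123 121 120 120 121 122 122 119 109 116 123 124 124 124 123 123
129 123 123 122 122 123 122 122 123 113 112 120 124 124 123 122 123 122 121 120 121 121 122 123 119 110 116 124 124 125 124 124 126
133 133 131 126 125 125 124 124 124 115 113 121 124 124 122 122 123 123 122 121 121 122 123 122 119 112 118 126 126 125 135 156 182
```

The knob stayed put: its black line is at px (317,178–204), where it should be at z ≈ 0.053, and its pointer faces the far side. Handing in.

```bash
python3 -c "
from station import arm
print(arm.job_done())"
```

```text
the job is handed in; nothing more can be done
None
```

I handed the job in: the knob is clicked fully home on the bare spindle and turned to its off stop, pointing within about 0.1 rad of the other three. The gripper has let go and is clear; the hand-in call returned no verdict, so this rests on my own force, position and camera readings.

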